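# Inch the stone polisher from its table switches

## Task

Start the stone polisher from its three wireless switch boxes on the table, pressing with the tips of the closed fingers: first press down the raised end of the rocker until it has tipped fully over, next push the square key fully in (it stays in), and last press the round palm button fully down and keep it down. The program finishes while still holding the palm button down. Press nothing out of this order, do not lift or shove the boxes, and leave the gift box, loupe and label roll alone.

Things in the scene. Friction and masses are not known exactly. Their poses are not given: they have to be found in the camera images.
- rocker_box: Grey switch box with an aluminium top plate and a black rocker paddle on it; 100 (x) x 66 (y) x 36 mm high. It is loose (not fastened), about 0.9 kg (varies 0.8 to 1.3 times), on the table. Origin: centre of its underside, z up; its x axis runs along the rocker and points to the raised end, which lies away from the robot (yaw within 0.6 rad).
- rocker_press (a point): Point fixed to the rocker box, 22 mm along its +x from the centre, 48 mm above its underside: where the top of the pressed half of the rocker lies once fully over. Off, the rocker's top here stands up to 9 mm above this point, its raised end about 13 mm above. Press straight down here: about 3 N moves it, then it meets a stop; it stays where it is left.
- rocker (a joint): Tilt of the black rocker paddle, rad: starts at -0.20 to -0.16 (off, +x end raised); +0.20 is fully over (on, +x half down and level). The paddle is 40 mm wide, a shallow V from the side: two halves 34 mm long, each sloping up 0.2 rad from the middle, where its hinge is, 48 mm above the underside.
- key_box: Grey switch box with an aluminium top plate and a square black key; 78 x 78 x 36 mm high. It is loose (not fastened), about 0.9 kg (varies 0.8 to 1.3 times), on the table. Origin: centre of its underside, z up.
- key_press (a point): Point fixed to the key box, on its axis, 50 mm above its underside: the centre of the key's flat top while the key is out. The key is 36 mm square and travels 8 mm straight down (top then at 42 mm) against a steady drag of about 3 N; it stays where it is left.
- key (a joint): Travel of the square key, m: 0 out, 0.008 fully in.
- palm_box: Grey switch box with an aluminium top plate and a round black mushroom-shaped palm button on a steel collar; 84 x 84 x 36 mm high. It is loose (not fastened), about 0.9 kg (varies 0.8 to 1.3 times), on the table. Origin: centre of its underside, z up.
- palm_press (a point): Point fixed to the palm box, on its axis, 58 mm above its underside: the centre of the palm button's top while it is up. The button is 52 mm across (its flat top 32 mm) and travels 8 mm straight down (top then at 50 mm) against a spring, 3 N at first and 6.5 N fully down; it rises again when let go.
- palm (a joint): Travel of the palm button, m: 0 up, 0.008 fully down.
- gift_box: Bystander: small brown lidded card box, 52 x 52 x 36 mm, light and loose. Origin: centre of its underside.
- loupe: Bystander: folded jeweller's loupe in its pale metal cover, 24 x 44 x 16 mm, loose. Origin: centre of its underside.
- label_roll: Bystander: roll of white price labels lying flat, 55 mm across, 22 mm high, loose. Origin: centre of its underside.

How it is judged:
By the outcome, as a careful person would: the job done as asked, in the order asked, and still so for the second after the job is handed in, while the arm keeps its last pose, push and grip.
It also fails if it takes over 38 s, if anything falls off the work surface, if the arm or the gripper's body presses on something with over 40 N, if the wrist force passes 120 N, or if a joint passes its speed limit or range.

## Robot

A 6-joint arm with a two-finger parallel gripper is mounted at the origin on a cart in front of the work surface, level with it; the furniture and walls round the work are solid. World frame = base frame: x ahead of the robot, y to its left, z up, the work surface at z = 0. Lengths are in m, angles in rad, forces in N, time in s.
With the tool pointing down it reaches from about 0.375 to 0.975 m from the base axis. Payload 3.8 kg.
Tool frame: the origin (TCP) lies midway between the tips of the shut fingers; the grasp point (between the pads) lies 19 mm behind it; z points along the fingers, y is the line along which they close (so a half turn about z gives the same grasp; the last joint's range is limited). The gripper opens to 88 mm and grips with 3 to 60 N. Pads are 18 mm wide; open, the fingers measure 123 mm over their backs; the gripper's body (75 mm by 187 mm) begins 45 mm behind the grasp point.
Start: joints at [-1.214, 0.264, 1.604, -0, 1.274, -0.037], TCP at [0.259, -0.623, 0.239] pointing down, gripper open.
Joint ranges: [-2.63, 2.63], [-0.94, 2.18], [0.31, 2.57], [-1.31, 4.45], [0, 2.66], [-2.55, 2.55]. Speed limits (rad/s): [2.57, 2.57, 3.14, 3.14, 3.14, 3.14].

## Interface

Orientations are given as a unit quaternion [w, x, y, z].
In Python, from station import env gives the robot as it stands.
- The arm moves only by the tool jog_arm, never from a script. Its argument "plan" is a list that holds one entry, the list of rows, each a list of 7 numbers: the shift along the world's x, y, z in mm, then the turn, a rotation vector about the world's x, y, z in degrees, then the finger opening in mm, from 0 to 88.1. A call has 1 to 12 rows; each row is the pose to reach, as a shift and turn from the pose commanded when the call began; what a row does not reach only later rows make up. A row lasts 1/12 s, in which the tool goes at most 41.7 mm and 7.16 degrees, less where a joint would pass 70% of its speed; a pose out of reach is approached as far as the arm can. A call with a gripper value outside its range is refused whole. The fingers move at their own pace and stop on an object; "force" is the grip in N (left out, the last holds). Time passes only in rows, so rows that repeat a pose let the fingers close. It gives the time, the measured TCP pose, the force, the opening and the grip force at its end, in the units of the state.
- env.state(): the state, without advancing time (a new reading comes with each control period).
- env.capture(name): name is "scene" or "top"; returns a dict with "frame" (480x640x3 uint8, red, green, blue), "depth" (480x640 float32, m along the optical axis (not along the pixel's ray), 0 where there is no reading), "fovy" (degrees; the focal length in pixels is half the picture's height over the tangent of half this angle, whatever the lens; pixels are square), "cx", "cy" (the principal point, pixels), "extrinsics" (4x4, takes a point from world to camera coordinates). Camera axes: x right, y down, z forward; pixel columns grow to the right and rows downward; lengths in m; the calibration is good to about 2 mm. A picture is of the moment at which its call begins.
- env.job_done(): hands the job in; it is judged then, once.
The state is a dict: "time_s": time; "q": joint angles; "joint_velocities": joint speeds; "joint_torque": joint torques, N m; "eef_pos": TCP position; "tcp_rot": TCP orientation; "ft_force": force on the tool from outside, world axes, zero at the start; "ft_torque": the same for the moment, N m; "opening": finger opening in m; "finger_force": force on a finger pad.
Only numpy, scipy, OpenCV 4.12 (cv2) and the standard library are available. Lean on these libraries where they do the work, as an engineer would, in place of code of your own. Each camera call takes 0.05 s, during which the arm holds its last target. There are 200 camera calls.

## Working session

There is one attempt and no reset: what is moved stays moved. The work goes in short steps, Python scripts to look and compute and a tool call to move; the robot and the scene stay as the last step left them, time stands still between calls to the robot, and variables do not carry over. Pictures are saved under pics/ and viewed, at most 10 in all, crops included, and the job is handed in when it is done.

Besides the shell and the picture viewer there is one more tool, called after "Request:" by a JSON object that holds its "name" and its "arguments", one argument or row to a line. jog_arm: Moves the arm, as the interface text tells. Its arguments: {"type":"object","properties":{"plan":{"type":"array"},"force":{"type":"number"}},"required":["plan"]}

```bash
mkdir -p pics; cat > h.py <<'E'
import numpy as np, cv2
from station import env
def cap(n,tag):
    c=env.capture(n); np.savez(f'pics/{tag}.npz',**{k:np.array(v) for k,v in c.items()}); cv2.imwrite(f'pics/{tag}.png',c['frame'][...,::-1]); return c
def cloud(c):
    f=240/np.tan(np.radians(float(c['fovy']))/2); v,u=np.mgrid[:480,:640]; d=c['depth']
    P=np.stack([(u-c['cx'])/f*d,(v-c['cy'])/f*d,d],-1); E=np.array(c['extrinsics'])
    return (P-E[:3,3])@E[:3,:3]
E
python3 - <<'E'
from h import *
c=cap('top','t0'); cap('scene','s0'); s=env.state(); print(s['time_s'],s['eef_pos'],s['tcp_rot'],c['extrinsics'],c['fovy'])
E
```

```text
0.1 [ 0.25878593 -0.622733    0.23751056] [-9.88011720e-04  9.80674914e-01  1.95641795e-01 -1.59842729e-04] [[-0.00882718 -0.99985448 -0.01459799  0.01260702]
 [-0.99305467  0.01047808 -0.11718628  0.53835353]
 [ 0.11732218  0.01346217 -0.99300266  0.90166115]
 [ 0.          0.          0.          1.        ]] 54.45140294066834
```

View pics/t0.png

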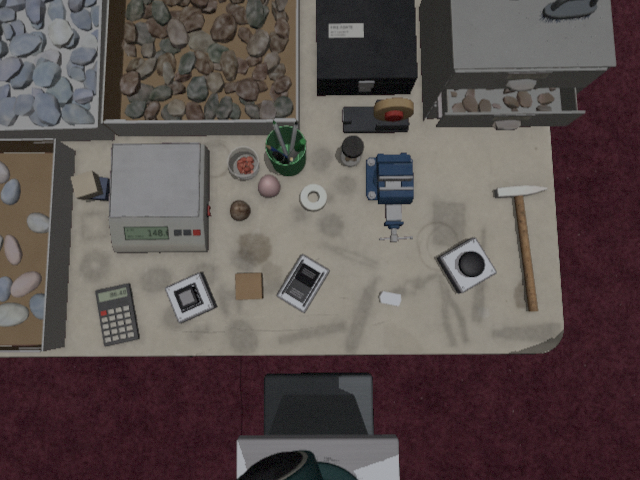

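View pics/s0.png

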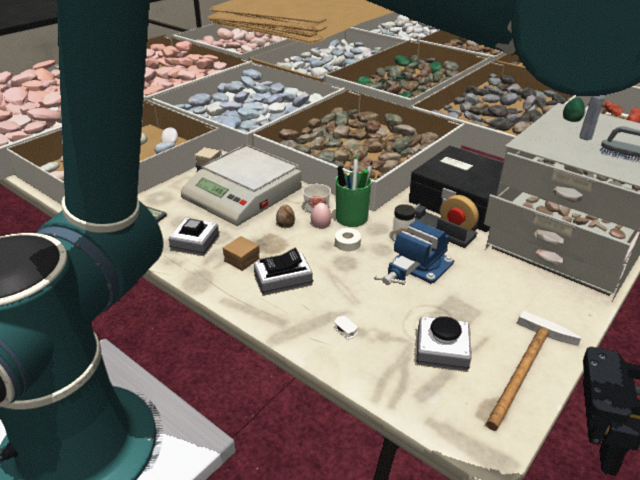

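The top view shows the rocker box near (303,283), the key box near (190,297) and the palm box near (467,264). The gift box is at (249,286), the loupe at (390,298) and the label roll at (313,197). Next I'll get their poses from depth.

```bash
python3 - <<'E'
from h import *
c=dict(np.load('pics/t0.npz')); P=cloud(c)
print('table z',np.median(P[330:345,380:480,2]), 'E ok')
for n,(u,v,r) in dict(rocker=(303,283,34),key=(190,297,30),palm=(467,264,36),gift=(249,286,18),loupe=(390,298,16)).items():
    Q=P[v-r:v+r,u-r:u+r].reshape(-1,3); z0=.025 if n!='loupe' else .008
    if n=='rocker': Q=P[v-r:v+r,272:u+r].reshape(-1,3)
    Q=Q[(Q[:,2]>z0)&(Q[:,2]<.09)]
    R=cv2.minAreaRect((Q[:,:2]*1000).astype(np.float32))
    print(n,[np.round(x,1) for x in R],'zpct',np.round(np.percentile(Q[:,2],[20,50,95,99])*1e3,1))
    T=Q[Q[:,2]>.0415]; 
    if len(T): print('  actuator',[np.round(x,1) for x in cv2.minAreaRect((T[:,:2]*1000).astype(np.float32))],len(T))
P_=P[283,303]
# rocker heights along grid
for v in range(262,306,4): print(v,np.round(P[v,286:322:4,2]*1e3).astype(int))
i=c['frame'][225:325,140:520]; cv2.imwrite('pics/c0.png',cv2.resize(i[:,:,::-1],None,fx=2.1,fy=2.1,interpolation=2))
j=c['frame'][245:320,265:345]; cv2.imwrite('pics/c1.png',cv2.resize(j[:,:,::-1],None,fx=7,fy=7,interpolation=2))
E
```

```text
table z 0.0003360290036029612 E ok
rocker [array([456.1,  24.7]), array([ 66. , 100.1]), np.float64(58.3)] zpct [34.7 43.2 57.6 60.8]
  actuator [array([456.3,  24.6]), array([51.9, 76.2]), np.float64(58.6)] 873
key [array([429.7, 250.4]), array([78.2, 78.3]), np.float64(23.1)] zpct [33.9 36.4 50.9 52.5]
  actuator [array([431.4, 250.1]), array([38.9, 42.8]), np.float64(22.6)] 364
palm [array([ 488.7, -302. ]), array([84.4, 84.9]), np.float64(29.3)] zpct [34.5 37.  59.6 61. ]
  actuator [array([ 487.5, -298.7]), array([55.7, 54. ]), np.float64(76.5)] 549
gift [array([450.8, 132.6]), array([51.8, 52. ]), np.float64(2.5)] zpct [34.4 35.8 38.6 39.7]
loupe [array([ 424.3, -149.1]), array([41.5, 24. ]), np.float64(78.7)] zpct [15.  16.5 18.9 20.2]
262 [ 0  1  0 32 39 37 33 36 31]
266 [ 3  1 33 45 57 58 53 37 37]
270 [ 0  2 37 55 56 56 58 59 33]
274 [-3 36 46 52 52 55 55 58 61]
278 [ 0 42 48 52 50 50 55 54 37]
282 [35 36 51 48 48 47 50 49 45]
286 [43 48 45 49 49 48 49 46 33]
290 [ 49  49  48 959  48  46  38  37  15]
294 [36 49 49 50 49 49 40 35  0]
298 [37 36 37 48 51 38 37  1 -1]
302 [ 0 34 37 40 47 44 32  1  0]
```

View pics/c1.png

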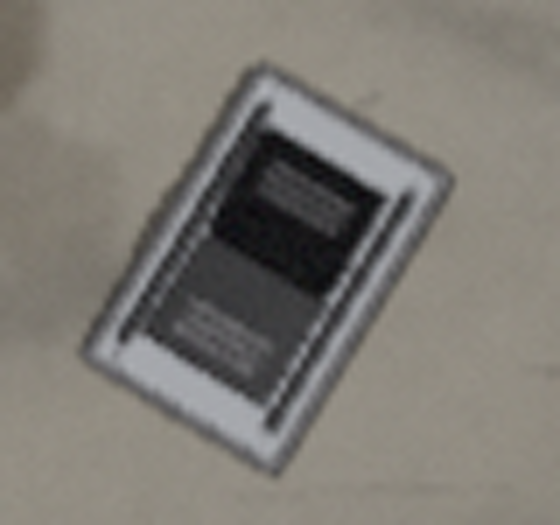

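The crop shows the dark, raised half of the rocker at the upper right, so its +x axis points away from the robot at a yaw of about -31.7°. All box sizes and heights match the given values. The targets in mm are rocker press (475, 13, 48), key (430, 250, 50) and palm (488.5, -301.5, 58).

Request:
{"name": "jog_arm", "arguments": {
  "plan": [
    [[216,636,-80,0,0,82,0],[216,636,-80,0,0,82,0],[216,636,-80,0,0,82,0],[216,636,-80,0,0,82,0],[216,636,-80,0,0,82,0],[216,636,-80,0,0,82,0],[216,636,-80,0,0,82,0],[216,636,-80,0,0,82,0],[216,636,-80,0,0,82,0],[216,636,-80,0,0,82,0],[216,636,-80,0,0,82,0],[216,636,-80,0,0,82,0]]
  ],
  "force": 20
}}

```text
time_s: 1.1
eef_pos: [0.4185, -0.1512, 0.1792]
tcp_rot: [0.0, 0.61, 0.793, 0.0]
ft_force: [1.1, -0.5, -0.4]
opening: 0.0098
finger_force: 0.0
```

Request:
{"name": "jog_arm", "arguments": {
  "plan": [
    [[56,164,-40,0,0,43.5,0],[56,164,-40,0,0,43.5,0],[56,164,-40,0,0,43.5,0],[56,164,-40,0,0,43.5,0],[56,164,-60,0,0,43.5,0],[56,164,-80,0,0,43.5,0],[56,164,-95,0,0,43.5,0],[56,164,-95,0,0,43.5,0],[56,164,-95,0,0,43.5,0],[56,164,-95,0,0,43.5,0]]
  ]
}}

```text
time_s: 1.93
eef_pos: [0.4751, 0.0106, 0.0852]
tcp_rot: [0.0, 0.276, 0.961, 0.0]
ft_force: [0.5, -0.3, -0.0]
opening: 0.0004
finger_force: 0.0
```

```bash
python3 - <<'E'
from h import *
c=cap('scene','s1'); s=env.state(); print(s['eef_pos'],s['ft_force'],s['q'],s['opening'])
i=c['frame'][190:330,190:390]; cv2.imwrite('pics/s1c.png',cv2.resize(i[:,:,::-1],None,fx=4,fy=4,interpolation=2))
E
```

```text
[0.47556234 0.01049357 0.08572118] [ 0.50973655 -0.23488963  1.08604189] [-3.03128406e-02  3.85055343e-02  2.16826190e+00  8.01798075e-06
  9.32937987e-01 -1.04262257e+00] 0.0005347193321229858
```

View pics/s1c.png

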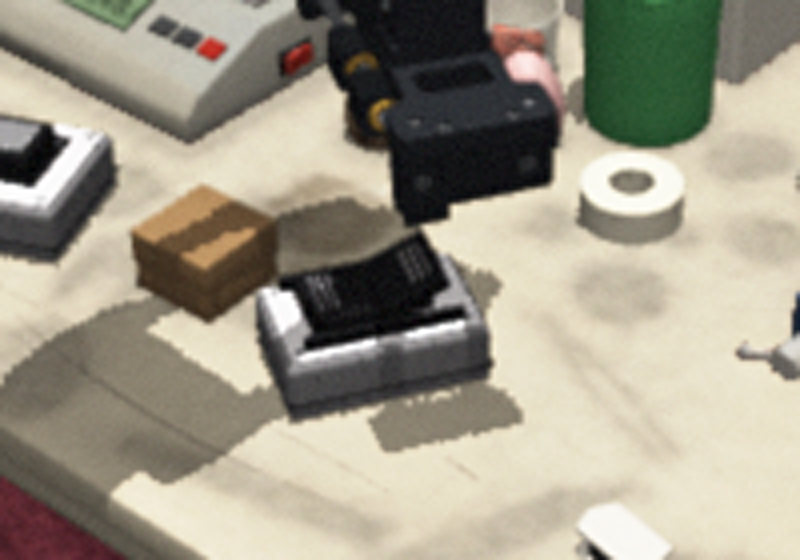

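The fingertips are above the raised half at crop pixel (425,210), with the rocker just below them. Pressing down slowly.

Request:
{"name": "jog_arm", "arguments": {
  "plan": [
    [[0,2.5,-8,0,0,0,0],[0,2.5,-16,0,0,0,0],[0,2.5,-21,0,0,0,0],[0,2.5,-24,0,0,0,0],[0,2.5,-27,0,0,0,0],[0,2.5,-30,0,0,0,0],[0,2.5,-32,0,0,0,0],[0,2.5,-34,0,0,0,0],[0,2.5,-36,0,0,0,0],[0,2.5,-37,0,0,0,0],[0,2.5,-37,0,0,0,0]]
  ]
}}

```text
time_s: 2.9
eef_pos: [0.4753, 0.0132, 0.0483]
tcp_rot: [0.0, 0.275, 0.961, 0.0]
ft_force: [0.0, -1.7, 5.5]
opening: 0.0004
finger_force: 3.0
```

Request:
{"name": "jog_arm", "arguments": {
  "plan": [
    [[0,0,-0.5,0,0,0,0],[0,0,-1,0,0,0,0],[0,0,-1,0,0,0,0]]
  ]
}}

```text
time_s: 3.15
eef_pos: [0.4754, 0.0132, 0.0482]
tcp_rot: [0.0, 0.275, 0.961, 0.0]
ft_force: [-1.6, -2.1, 13.2]
opening: 0.0006
finger_force: 6.6
```

The rocker has reached its stop: the force rises with no further travel. I'll press slightly more, then lift and look.

Request:
{"name": "jog_arm", "arguments": {
  "plan": [
    [[0,0,-0.7,0,0,0,0],[0,0,-0.7,0,0,0,0],[0,0,10,0,0,0,0],[0,0,40,0,0,0,0],[-10,40,70,0,0,0,0],[-25,75,75,0,0,0,0],[-35,115,75,0,0,0,0],[-45,155,75,0,0,0,0],[-45,195,75,0,0,0,0],[-45,237,70,0,0,0,0],[-45,237,50,0,0,0,0],[-45,237,40,0,0,0,0]]
  ]
}}

```text
time_s: 4.15
eef_pos: [0.4284, 0.2525, 0.0854]
tcp_rot: [-0.001, 0.273, 0.962, -0.0]
ft_force: [-1.0, -0.7, -1.0]
opening: 0.0006
finger_force: 0.0
```

```bash
python3 - <<'E'
from h import *
c=cap('scene','s2'); s=env.state(); print(s['eef_pos'],s['ft_force'],s['q'],s['opening'])
i=c['frame'][190:330,150:350]; cv2.imwrite('pics/s2c.png',cv2.resize(i[:,:,::-1],None,fx=4,fy=4,interpolation=2))
E
```

```text
[0.42654276 0.25000976 0.08297435] [-1.29377309 -0.92475352 -0.88429446] [ 4.79759417e-01  8.28126800e-02  2.12698964e+00  2.77607110e-05
  9.38298685e-01 -5.36425736e-01] 0.0005567499894949945
```

View pics/s2c.png

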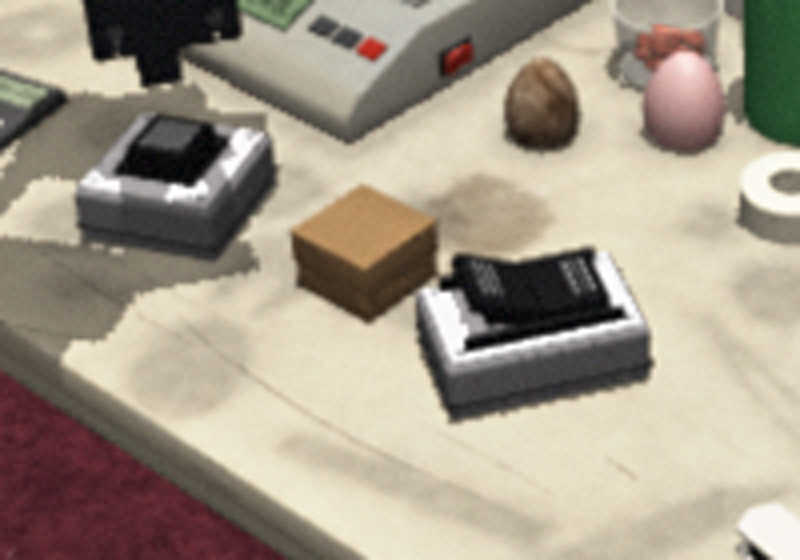

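The rocker at crop (535,285) has its far half level and its near half raised, so it is fully over and the box hasn't moved. The tool is now above the key.

Request:
{"name": "jog_arm", "arguments": {
  "plan": [
    [[3,0,-10,0,0,0,0],[3,0,-20,0,0,0,0],[3,0,-24,0,0,0,0],[3,0,-24,0,0,0,0]]
  ]
}}

```text
time_s: 4.53
eef_pos: [0.4319, 0.2487, 0.0612]
tcp_rot: [-0.001, 0.276, 0.961, -0.001]
ft_force: [0.1, 0.5, -0.8]
opening: 0.0004
finger_force: 0.0
```

```bash
python3 - <<'E'
from h import *
c=env.capture('top'); P=cloud(c)
C=np.array([.4562,.0247]); a=np.array([.851,-.525]); b=np.array([.525,.851])
D=P[...,:2]-C; x=D@a; y=D@b
for t in range(-32,33,8):
    m=(abs(x-t/1e3)<.004)&(abs(y)<.015); print(t,m.sum(),np.round(np.median(P[m][:,2])*1e3,1))
E
```

```text
-32 61 59.2
-24 65 58.3
-16 64 54.7
-8 66 51.3
0 63 48.6
8 64 47.9
16 63 48.3
24 61 47.9
32 59 46.9
```

Depth confirms it: the pressed half is level at 48 mm. Now the key.

Request:
{"name": "jog_arm", "arguments": {
  "plan": [
    [[-1.5,1,-5,0,0,0,0],[-1.5,1,-8,0,0,0,0],[-1.5,1,-11,0,0,0,0],[-1.5,1,-13,0,0,0,0],[-1.5,1,-15,0,0,0,0],[-1.5,1,-17,0,0,0,0],[-1.5,1,-19,0,0,0,0],[-1.5,1,-20,0,0,0,0],[-1.5,1,-20,0,0,0,0]]
  ]
}}

```text
time_s: 5.33
eef_pos: [0.4312, 0.2514, 0.0424]
tcp_rot: [0.0, 0.275, 0.961, 0.0]
ft_force: [0.3, -0.3, 1.0]
opening: 0.0006
finger_force: 0.2
```

Request:
{"name": "jog_arm", "arguments": {
  "plan": [
    [[0,0,-0.5,0,0,0,0],[0,0,-1,0,0,0,0],[0,0,-1.5,0,0,0,0],[0,0,-1.5,0,0,0,0]]
  ]
}}

```text
time_s: 5.67
eef_pos: [0.4313, 0.2514, 0.0423]
tcp_rot: [-0.0, 0.275, 0.961, -0.0]
ft_force: [-3.8, -3.1, 12.0]
opening: 0.0007
finger_force: 5.8
```

At the stop: 12 N with no further travel. Press slightly more, lift, and carry over to the palm button.

Request:
{"name": "jog_arm", "arguments": {
  "plan": [
    [[0,0,-2.2,0,0,0,0],[0,0,-2.2,0,0,0,0],[0,0,10,0,0,0,0],[0,0,40,0,0,0,0],[5,-25,70,0,0,0,0],[10,-65,80,0,0,0,0],[14,-105,80,0,0,0,0],[18,-145,80,0,0,0,0],[22,-185,80,0,0,0,0],[26,-225,80,0,0,0,0],[30,-265,80,0,0,0,0],[34,-305,80,0,0,0,0]]
  ]
}}

```text
time_s: 6.67
eef_pos: [0.4651, -0.0554, 0.1211]
tcp_rot: [0.0, 0.275, 0.961, 0.0]
ft_force: [1.0, 0.1, 1.0]
opening: 0.0004
finger_force: 0.0
```

Request:
{"name": "jog_arm", "arguments": {
  "plan": [
    [[4,-40,0,0,0,0,0],[8,-80,0,0,0,0,0],[12,-120,0,0,0,0,0],[16,-160,0,0,0,0,0],[20,-200,0,0,0,0,0],[23,-240,0,0,0,0,0],[23,-247,-15,0,0,0,0],[23,-247,-30,0,0,0,0],[23,-247,-35,0,0,0,0],[23,-247,-35,0,0,0,0]]
  ]
}}

```text
time_s: 7.5
eef_pos: [0.4866, -0.2998, 0.0838]
tcp_rot: [-0.002, 0.275, 0.961, 0.001]
ft_force: [-0.5, -0.5, 0.4]
opening: 0.0007
finger_force: 0.0
```

```bash
python3 - <<'E'
from h import *
c=cap('top','t3'); P=cloud(c); s=env.state(); print(s['time_s'],s['eef_pos'],s['ft_force'])
D=P-np.array([.4304,.2503,0]); m=(np.hypot(D[...,0],D[...,1])<.014); print('key top',np.round(np.percentile(P[m][:,2],[10,50,90])*1e3,1))
for n,(u,v,r) in dict(key=(190,297,30),gift=(249,286,18)).items():
    Q=P[v-r:v+r,u-r:u+r].reshape(-1,3);Q=Q[(Q[:,2]>.025)&(Q[:,2]<.09)]
    print(n,cv2.minAreaRect((Q[:,:2]*1000).astype(np.float32)))
E
```

```text
7.55 [ 0.48736596 -0.29982987  0.08496945] [-0.14192671  0.62757511  0.4500757 ]
key top [40.  42.2 44.5]
key ((429.7183837890625, 250.3471221923828), (78.14141845703125, 78.73326110839844), 23.468595504760742)
gift ((451.0787048339844, 132.81793212890625), (51.868064880371094, 52.432796478271484), 1.9649391174316406)
```

The key is fully in (top at 42 mm) and the box hasn't moved. Now the palm button.

Request:
{"name": "jog_arm", "arguments": {
  "plan": [
    [[1,-1.5,-10,0,0,0,0],[1,-1.5,-18,0,0,0,0],[1,-1.5,-22,0,0,0,0],[1,-1.5,-25,0,0,0,0],[1,-1.5,-28,0,0,0,0],[1,-1.5,-30,0,0,0,0],[1,-1.5,-32,0,0,0,0],[1,-1.5,-34,0,0,0,0],[1,-1.5,-36,0,0,0,0],[1,-1.5,-37,0,0,0,0],[1,-1.5,-37,0,0,0,0]]
  ]
}}

```text
time_s: 8.47
eef_pos: [0.4892, -0.3019, 0.0504]
tcp_rot: [-0.0, 0.275, 0.961, 0.0]
ft_force: [-4.0, 4.5, 10.8]
opening: 0.0003
finger_force: 5.5
```

Request:
{"name": "jog_arm", "arguments": {
  "plan": [
    [[0,0,-0.7,0,0,0,0],[0,0,-1.3,0,0,0,0],[0,0,-1.3,0,0,0,0],[0,0,-1.3,0,0,0,0]]
  ]
}}

```text
time_s: 8.8
eef_pos: [0.4892, -0.3019, 0.0503]
tcp_rot: [-0.0, 0.275, 0.961, 0.0]
ft_force: [-6.8, 5.9, 18.1]
opening: 0.0006
finger_force: 9.1
```

The button is at its stop (50.3 mm, 18 N). I'll ease off the sideways force and hold.

Request:
{"name": "jog_arm", "arguments": {
  "plan": [
    [[-0.4,0.3,0,0,0,0,0],[-0.7,0.6,0,0,0,0,0],[-0.7,0.6,0,0,0,0,0],[-0.7,0.6,0,0,0,0,0],[-0.7,0.6,0,0,0,0,0],[-0.7,0.6,0,0,0,0,0]]
  ]
}}

```text
time_s: 9.3
eef_pos: [0.4892, -0.3019, 0.0503]
tcp_rot: [0.001, 0.275, 0.961, -0.0]
ft_force: [-4.6, 5.5, 16.1]
opening: 0.0003
finger_force: 7.9
```

```bash
python3 - <<'E'
from h import *
c=cap('scene','s4'); s=env.state(); print(s['eef_pos'],s['ft_force'])
i=c['frame'][220:400,330:570]; cv2.imwrite('pics/s4c.png',cv2.resize(i[:,:,::-1],None,fx=3,fy=3,interpolation=2))
E
```

```text
[ 0.48917114 -0.30185866  0.0502915 ] [-4.70034363  5.03434727 15.88601526]
```

View pics/s4c.png

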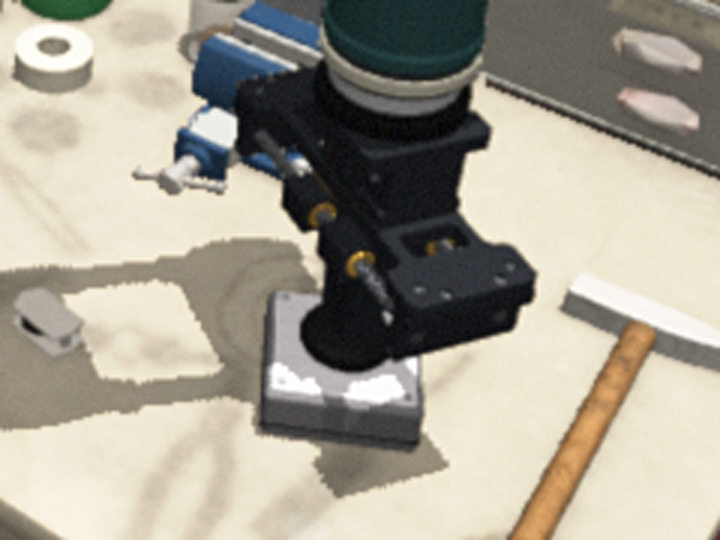

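The palm button at crop (345,340) is held fully down and centred under the fingers. The box sits flat, the force is a steady 16 N, and the loupe at (48,320) is untouched. Handing in.

```bash
python3 -c "
from station import env
print(env.job_done())"
```

```text
the job is handed in; nothing more can be done
None
```

I tipped the rocker fully over, pushed the key fully in, then pressed the palm button to its stop, and handed the job in at about 9.4 s with the button still held down at about 16 N; no verdict was shown.

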